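# Stack a turned tote over a stored plate

## Task

Take only the top plate from the stack and lay it flat in the tote that stands on the rubber mat. Then turn the other tote end for end and set it gently on that one, so that all its feet drop into the saddles of the lower tote's black rails and it stands level and interlocked above the plate instead of nesting down onto it. Leave the lower tote where it stands, and do not disturb the other plates or the things lying about.

Things in the scene. Friction and masses are not known exactly. Their poses are not given: they have to be found in the camera images.
- tote_lower: The tote that stays: grey plastic, open-topped, 190 (x) x 140 (y) x 64 mm, about 0.3 kg, loose, on the rubber mat. Origin: centre of its underside; x along its length to its low (scooped) end, z up. Floor inside 4 mm up, 128 x 98 mm; walls lean outwards, 114 mm apart at the rim. Each long side has an outer lip, |y| 66-70, top z = 64, and inside it a black clip-on rail, |y| 57-66.
- lower_low_end (a point): Middle of the top edge of the lower tote's low end, x 75, z 33 mm in the tote. Its two rails (tops at z = 58) have saddles, bottom z = 52, 19.5 mm long, at x = -62 and +34, and open slots, 22 mm long, at x = +62 and -34, through which an unturned tote's feet can fall (nesting). Both rails sit shifted alike by up to 9 mm either way along x, stiffly: find the saddles by touch.
- upper_foot (a point): Underside of one of the other tote's four feet: x 62, y -58, z 0 mm in that tote. Feet at x = +62 and x = -34 on both sides, 16 mm long (x), reaching out to |y| = 64. Turned, they fit the saddles with play of 1.75 mm each way along x and 2 mm along y; seated, the tote's origin is 52 mm higher than the lower tote's (58 mm or tilted if feet stand on a rail).
- tote_upper: The tote to turn and stack: same shape, size and axes, about 0.26 kg, loose, standing on the bare table at first, its low end pointing roughly the same way as the lower tote's. To grip: mid-way along each long side (x -14 to +14) the rim is a solid block with upright faces, |y| 57 to 70, z 48 to 64 mm; or the rim of the high end, x -83 to -95, z 48 to 64.
- upper_low_end (a point): Middle of the top edge of the low end of the tote to be stacked, 75 mm from its centre along its x, 33 mm up.
- plate_top: The top one of three like aluminium plates in a stack, 110 (x) x 34 (y) x 8 mm, 0.09 kg, with a 30 x 16 mm window nearer its +x end. Loose. Origin: centre of its underside; x along its length.
- plate_middle: The plate under it, alike; stays on the stack.
- plate_bottom: The lowest plate, alike; lies on the cardboard sheet and stays.
- mat: Black rubber mat, 230 x 180 x 3 mm, fixed; the lower tote stands on it. Origin: centre of its underside.
- board: Cardboard sheet, 190 x 130 x 4 mm, fixed, under the stack of plates. Origin: centre of its underside.
- wrench: Bystander: steel wrench, 160 mm long, lying on the table.
- screwdriver: Bystander: screwdriver, 190 mm long, lying on the table.
- mouse: Bystander: black computer mouse, 110 x 60 x 34 mm.
Things that resemble listed ones, but are neither listed nor needed, are in the scene too. What is shaped like the tote_lower but pink is not meant.

How it is judged:
On the way:
1. the top plate lies flat on the floor of the lower tote (z of plate_top in the frame of tote_lower between 0.001 and 0.008 m and angle between plate_top's own z axis and vertical below 0.08 rad and x of plate_top in the frame of tote_lower between -0.03 and 0.03 m and y of plate_top in the frame of tote_lower between -0.035 and 0.035 m), for 0.2 s.
At the end, for the whole second after the job is handed in: Top plate flat on the lower tote's floor; other tote on it, turned end for end (0.05 rad), level (0.03 rad), its origin 52 mm (+-2.5) above the lower one's, within 13 mm lengthwise and 5 mm crosswise; all at rest, lower tote within 40 mm of its start (all of step 1 and z of tote_upper in the frame of tote_lower between 0.0495 and 0.0545 m and x of tote_upper in the frame of tote_lower between -0.013 and 0.013 m and y of tote_upper in the frame of tote_lower between -0.005 and 0.005 m and x of upper_low_end in the frame of tote_lower below -0.06 m and angle between the x axis of tote_upper and the x axis of tote_lower, either way round below 0.05 rad and angle between each of tote_upper, tote_lower's own z axis and vertical below 0.03 rad and linear speed of each of tote_upper, tote_lower, plate_top below 0.01 m/s and distance of tote_lower from where it was at the start of the episode below 0.04 m); the robot touches nothing.
It fails at once if the totes are knocked, dropped or pressed together with more than 45 N (contact force between tote_upper and tote_lower above 45 N).
It fails at once if another plate is shifted by more than 25 mm (distance of any of plate_middle, plate_bottom from where it was at the start of the episode above 0.025 m).
It fails at once if a bystander is shifted by more than 30 mm (distance of any of wrench, screwdriver, mouse from where it was at the start of the episode above 0.03 m).
It also fails if it takes over 64 s, if anything falls off the work surface, if the arm or the gripper's body presses on something with over 40 N, if the wrist force passes 120 N, or if a joint passes its speed limit or range.

## Robot

A 7-joint arm with a two-finger parallel gripper is mounted at the origin on the work surface. World frame = base frame: x ahead of the robot, y to its left, z up, the work surface at z = 0. Lengths are in m, angles in rad, forces in N, time in s.
With the tool pointing down it reaches from about 0.35 to 0.9 m from the base axis. Payload 8.1 kg.
Tool frame: the origin (TCP) lies on the centre line of the jaws, within the pads' length; the fingertips stand 11 mm ahead of it and the grasp point (between the pads) lies 8 mm behind it; y points along the fingers, x is the direction in which the jaws open and shut, and the axes are right-handed (so a half turn about y gives the same grasp; the last joint's range is limited). The gripper opens to 92 mm and grips with 3 to 60 N. Pads are 19 mm wide; open, the fingers measure 130 mm over their backs; the gripper's body (75 mm by 190 mm) begins 47 mm behind the grasp point.
Start: joints at [1.106, 0.434, 0.025, 1.573, -0.012, 1.134, -0.075], TCP at [0.221, -0.585, 0.238] pointing down, gripper open.
Joint ranges: [-2.62, 2.62], [-0.44, 2.09], [-1.27, 1.32], [0.08, 2.57], [-1.32, 4.46], [0.12, 2], [-2.74, 2.74]. Speed limits (rad/s): [2.22, 2.22, 3.01, 3.01, 3.14, 3.14, 3.14].

## Interface

Orientations are given as a 3x3 rotation matrix whose columns are the frame's x, y, z axes.
In Python, from cell import sensors, imaging, sign_off gives the robot as it stands.
- The arm moves only by the shell command python3 -m pendant 'ROWS'. ROWS is text: rows parted by semicolons, each of 7 numbers parted by spaces: the turn, a rotation vector about the world's x, y, z in rad, then the shift along the world's x, y, z in m, then the gripper command: -1 is fully open, 1 is shut, values between are in proportion. A call has 1 to 12 rows; each row is the pose to reach, as a shift and turn from the pose commanded when the call began; what a row does not reach only later rows make up. A row lasts 1/10 s, in which the tool goes at most 50 mm and 8.59 degrees, less where a joint would pass 70% of its speed; a pose out of reach is approached as far as the arm can. A call with a gripper value outside its range is refused whole. The fingers move at their own pace and stop on an object; the grip force is fixed at half the most. Time passes only in rows, so rows that repeat a pose let the fingers close. It gives the time, the measured TCP pose, the force and the opening at its end, in the units of the state.
- sensors.read_state(): the state, without advancing time (a new reading comes with each control period).
- imaging.camera(name): name is "scene" or "side" or "wrist"; returns a dict with "image" (480x640x3 uint8, red, green, blue), "fx", "fy", "cx", "cy" (pixels), "camera_from_world" (4x4, takes a point from world to camera coordinates). Camera axes: x right, y down, z forward; pixel columns grow to the right and rows downward; lengths in m; the calibration is good to about 2 mm. A picture is of the moment at which its call begins. There is no depth.
- sign_off(): hands the job in, once; it reports no verdict.
The state is a dict: "t": time; "joints": joint angles; "qd": joint speeds; "joint_efforts": joint torques, N m; "ee_pos": TCP position; "orientation": TCP orientation; "ft_force": force on the tool from outside, world axes, zero at the start; "wrist_torque": the same for the moment, N m; "opening": finger opening in m.
Only numpy, scipy, OpenCV 4.12 (cv2) and the standard library are available. Lean on these libraries where they do the work, as an engineer would, in place of code of your own. Each camera call takes 0.05 s, during which the arm holds its last target.

## Working session

There is one attempt and no reset: what is moved stays moved. The work goes in short steps, Python scripts to look and compute and a shell command to move; the robot and the scene stay as the last step left them, time stands still between calls to the robot, and variables do not carry over. Pictures are saved under pics/ and viewed, and the job is handed in when it is done.

```bash
ls; mkdir -p pics; cat > h.py <<'E'
import numpy as np,cv2
from cell import sensors, imaging
def snap(n,f):
    c=imaging.camera(n); cv2.imwrite(f'pics/{f}.png',c['image'][:,:,::-1]); np.savez(f'pics/{f}.npz',**c); return c
def load(f): return np.load(f'pics/{f}.npz')
def ray(c,u,v,z):
    T=c['camera_from_world'];R=T[:3,:3];o=-R.T@T[:3,3]
    d=R.T@np.array([(u-c['cx'])/c['fx'],(v-c['cy'])/c['fy'],1.]);return o+d*(z-o[2])/d[2]
def proj(c,p):
    T=c['camera_from_world'];q=T[:3,:3]@np.array(p)+T[:3,3];return (c['fx']*q[0]/q[2]+c['cx'],c['fy']*q[1]/q[2]+c['cy'])
def crop(f,x0,y0,x1,y1,s,out):
    im=cv2.imread(f'pics/{f}.png')[y0:y1,x0:x1];cv2.imwrite(f'pics/{out}.png',cv2.resize(im,None,fx=s,fy=s,interpolation=cv2.INTER_CUBIC))
E
python3 - <<'E'
from h import *
np.set_printoptions(precision=4,suppress=True)
for n in("scene","side","wrist"):
    c=snap(n,n+'0');print(n,c['fx'],c['fy'],c['cx'],c['cy']);print(c['camera_from_world'])
print(sensors.read_state())
E
```

```text
pics
scene 522.163068942058 522.163068942058 320.6056104135166 245.826081882485
[[-0.0265  0.9996 -0.0043  0.0159]
 [ 0.767   0.0176 -0.6414 -0.3281]
 [-0.6411 -0.0203 -0.7672  1.5721]
 [ 0.      0.      0.      1.    ]]
side 617.9382156596236 617.9382156596236 314.9962798058623 235.0773793928551
[[-0.8623 -0.5059 -0.022   0.4083]
 [-0.265   0.4879 -0.8317  0.1737]
 [ 0.4315 -0.7113 -0.5548  1.2601]
 [ 0.      0.      0.      1.    ]]
wrist 341.0572071838075 341.0572071838075 324.55365302933944 235.78750974958473
[[ 0.3531 -0.9356 -0.0007 -0.6251]
 [-0.9044 -0.3415  0.2556 -0.0313]
 [-0.2394 -0.0897 -0.9668  0.3884]
 [ 0.      0.      0.      1.    ]]
{'t': 0.15, 'joints': array([ 1.1064,  0.4351,  0.025 ,  1.5738, -0.0116,  1.134 , -0.0751]), 'qd': array([ 0.0002, -0.0032, -0.0005, -0.0029, -0.001 , -0.0014,  0.0018]), 'joint_efforts': array([  0.0017, -66.8271,   0.9859, -31.4692,  -0.0606,   0.0394,
         0.0002]), 'ee_pos': array([ 0.2211, -0.5842,  0.2371]), 'orientation': array([[ 0.3539, -0.0005,  0.9353],
       [-0.9353,  0.0011,  0.3539],
       [-0.0012, -1.    , -0.0001]]), 'ft_force': array([-0.0002,  0.1919, -0.6108]), 'wrist_torque': array([ 0.0075, -0.0176,  0.0107]), 'opening': 0.09172325917703876}
```

View pics/scene0.png

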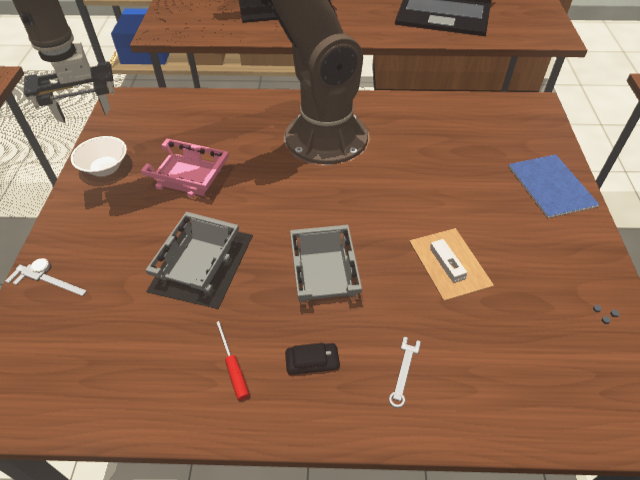

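View pics/side0.png

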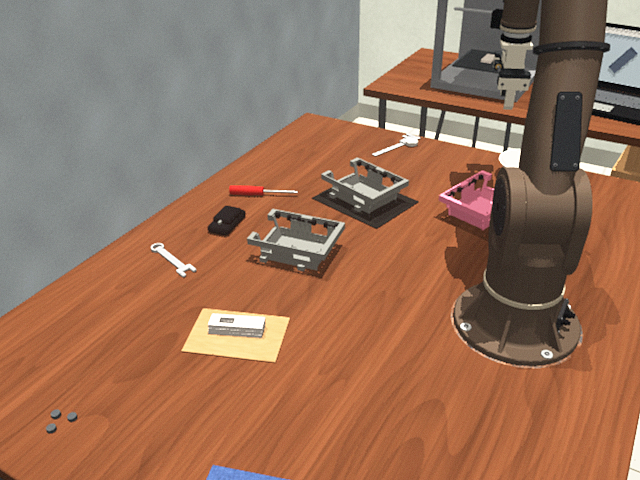

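View pics/wrist0.png

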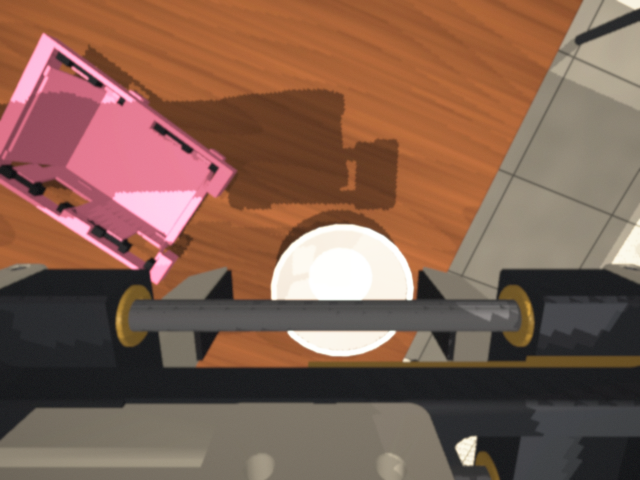

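```bash
python3 - <<'E'
from h import *
crop('scene0',140,200,260,310,6,'a1');crop('scene0',270,210,390,310,6,'a2');crop('scene0',400,220,500,300,8,'a3')
crop('side0',240,150,420,280,4,'a4');crop('side0',180,300,300,365,6,'a5')
E
```

```text
(no output)
```

View pics/a1.png

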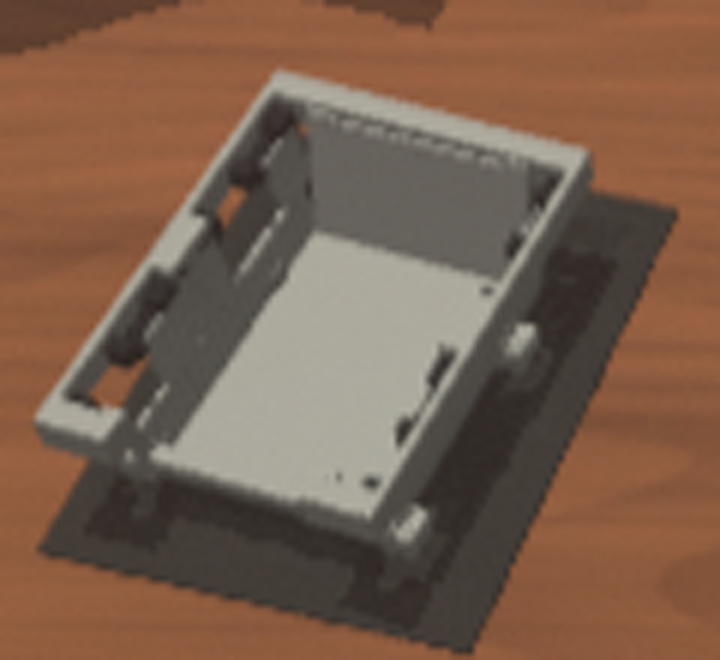

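View pics/a2.png

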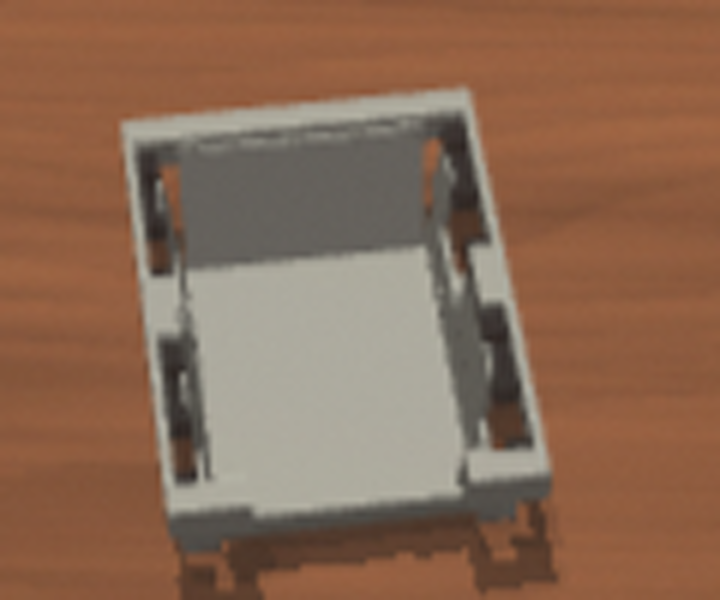

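View pics/a3.png

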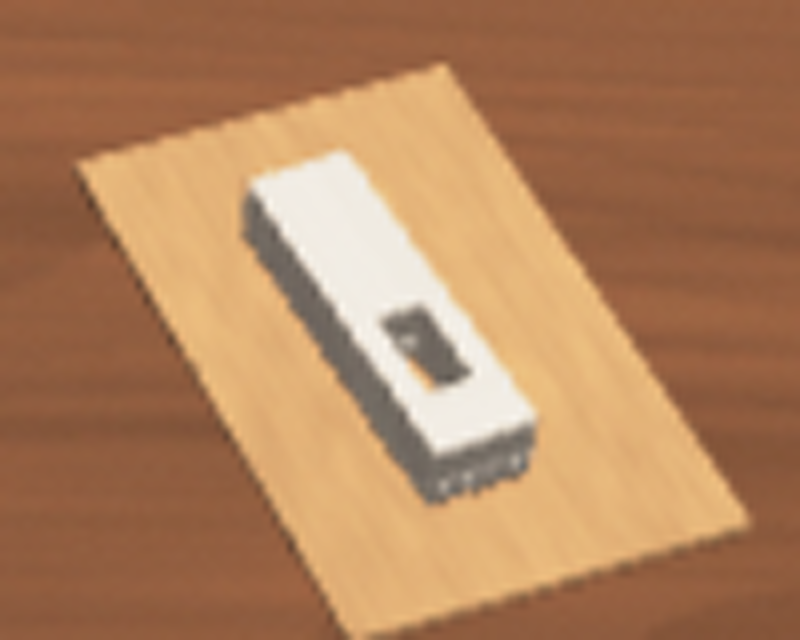

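View pics/a4.png

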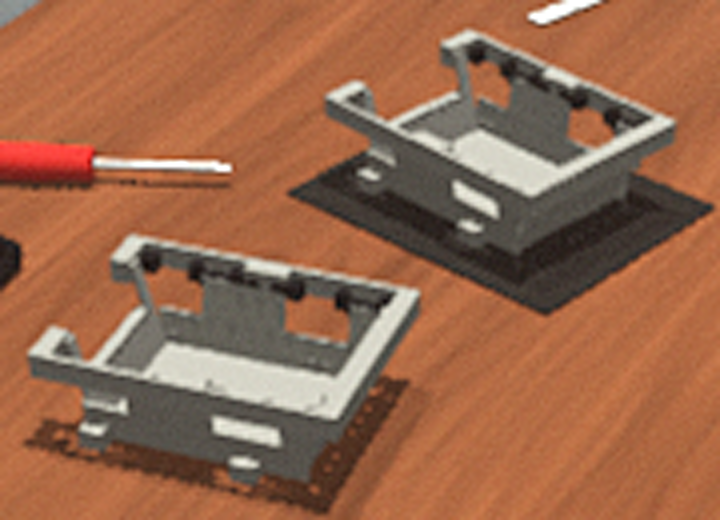

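View pics/a5.png

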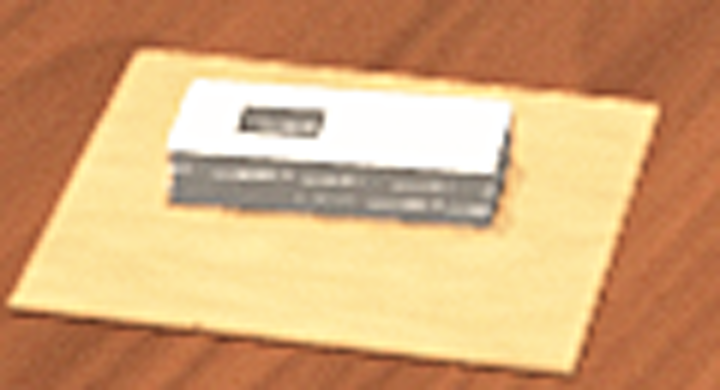

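```bash
cat > fit.py <<'E'
from h import *
from scipy.optimize import least_squares
def fit(obs,x0):
    # obs: list of (cam, (u,v), (mx,my), z)
    def r(p):
        c,s=np.cos(p[2]),np.sin(p[2]);o=[]
        for cam,uv,m,z in obs:
            q=proj(cam,[p[0]+c*m[0]-s*m[1],p[1]+s*m[0]+c*m[1],z]);o+=[q[0]-uv[0],q[1]-uv[1]]
        return np.array(o)
    q=least_squares(r,x0,loss='soft_l1'); return q.x,r(q.x).reshape(-1,2).round(1)
E
cat > f1.py <<'E'
from fit import *
S={k:dict(load(k)) for k in('scene0','side0')}
def P(k,x0,y0,s,u,v): return S[k],((u+.5)/s-.5+x0,(v+.5)/s-.5+y0)
sc=[('a1',)]
C={'HL':(-.095,-.07),'HR':(-.095,.07),'LL':(.095,-.07),'LR':(.095,.07)}
def T(items,z,x0):
    return fit([(*P(*a),C[n],z) for n,a in items],x0)
A1=('scene0',140,200,6);A2=('scene0',270,210,6);A4=('side0',240,150,4);A3=('scene0',400,220,8);A5=('side0',180,300,6)
print('lower',*T([('HL',(*A1,275,72)),('HR',(*A1,592,152)),('LL',(*A1,37,420)),('HR',(*A4,540,192)),('HL',(*A4,677,122)),('LR',(*A4,327,93)),('LL',(*A4,470,30))],.067,[.5,-.3,0]))
print('upper',*T([('HL',(*A2,122,122)),('HR',(*A2,470,90)),('LL',(*A2,168,515)),('LR',(*A2,549,470)),('HR',(*A4,337,412)),('HL',(*A4,419,291)),('LR',(*A4,29,355)),('LL',(*A4,132,237))],.064,[.5,0,0]))
C={'HL':(-.055,-.017),'HR':(-.055,.017),'LL':(.055,-.017),'LR':(.055,.017)}
print('plate',*T([('HL',(*A3,248,185)),('HR',(*A3,345,150)),('LR',(*A3,538,420)),('LL',(*A3,432,455)),('HL',(*A5,511,100)),('HR',(*A5,499,172)),('LR',(*A5,170,153)),('LL',(*A5,193,80))],.028,[.5,.3,0]))
E
python3 f1.py
```

```text
lower [ 0.49202817 -0.29729515 -0.28921905] [[ 0.2 -0.2]
 [-0.3 -0.6]
 [ 0.2  0.4]
 [-1.1  0.5]
 [ 0.6 -1.1]
 [-0.1  0.1]
 [ 0.1 -0.8]]
upper [0.51719928 0.00641924 0.15301338] [[ 0.1  0.2]
 [ 0.  -0.2]
 [ 0.3  0. ]
 [ 0.8  0.6]
 [ 0.3  1.1]
 [ 0.8 -0.9]
 [ 0.  -1. ]
 [-0.  -1.3]]
plate [0.47819936 0.30024131 0.41029217] [[ 0.1 -0.2]
 [ 0.2  0.2]
 [ 0.5 -0.3]
 [ 1.  -0.2]
 [ 0.7 -0.1]
 [-0.6 -0.7]
 [-0.1 -1.1]
 [ 0.5 -0.2]]
```

```bash
python3 -m pendant '0 0 0.0485 0.20 0.30 0 -1;0 0 0.0485 0.20 0.30 0 -1;0 0 0.0485 0.20 0.30 0 -1;0 0 0.0485 0.20 0.30 0 -1;0 0 0.0485 0.20 0.30 0 -1;0 0 0.0485 0.20 0.30 0 -1;0 0 0.0485 0.20 0.30 0 -1;0 0 0.0485 0.22 0.87 0 -1;0 0 0.0485 0.22 0.87 0 -1;0 0 0.0485 0.22 0.87 0 -1;0 0 0.0485 0.22 0.87 0 -1;0 0 0.0485 0.22 0.87 0 -1'
```

```text
t: 1.35
ee_pos: [0.4261, -0.0417, 0.2378]
orientation: [[0.399, 0.0, 0.917], [-0.917, -0.0, 0.399], [0.0, -1.0, 0.0]]
ft_force: [2.2, 0.8, 0.4]
opening: 0.0917
```

```bash
python3 -m pendant '0 0 0 -0.015 0.31 -0.06 -0.3;0 0 0 -0.015 0.31 -0.06 -0.3;0 0 0 -0.015 0.31 -0.06 -0.3;0 0 0 -0.015 0.31 -0.06 -0.3;0 0 0 -0.015 0.31 -0.06 -0.3;0 0 0 -0.015 0.31 -0.06 -0.3;0 0 0 -0.015 0.31 -0.06 -0.3;0 0 0 -0.015 0.31 -0.06 -0.3;0 0 0 -0.015 0.31 -0.06 -0.3'
python3 -c "
from h import *
snap('wrist','w1');print(sensors.read_state())"
```

```text
t: 2.25
ee_pos: [0.4113, 0.2658, 0.1774]
orientation: [[0.399, -0.001, 0.917], [-0.917, -0.001, 0.399], [0.001, -1.0, -0.001]]
ft_force: [-0.1, -0.3, 0.4]
opening: 0.0596
{'t': 2.3, 'joints': array([-0.27964941,  0.33155307, -0.50461443,  1.94042424,  0.19999269,
        0.91924669, -2.04496287]), 'qd': array([ 0.01662265, -0.0110924 ,  0.0037254 ,  0.00101845, -0.00127708,
        0.0001373 , -0.00077495]), 'joint_efforts': array([-1.33020401e+00, -5.02312589e+01, -5.31082749e+00, -2.73966944e+01,
       -5.19909512e-02, -1.56804803e-01, -2.59037653e-02]), 'ee_pos': array([0.41164206, 0.26514739, 0.17758193]), 'orientation': array([[ 3.97902113e-01, -3.33243849e-04,  9.17427816e-01],
       [-9.17427420e-01, -1.14244735e-03,  3.97901526e-01],
       [ 9.15514738e-04, -9.99999292e-01, -7.60309257e-04]]), 'ft_force': array([0.21642983, 0.20704347, 0.21109388]), 'wrist_torque': array([-0.03293414,  0.02905638, -0.01227655]), 'opening': 0.059658551213697224}
```

View pics/w1.png

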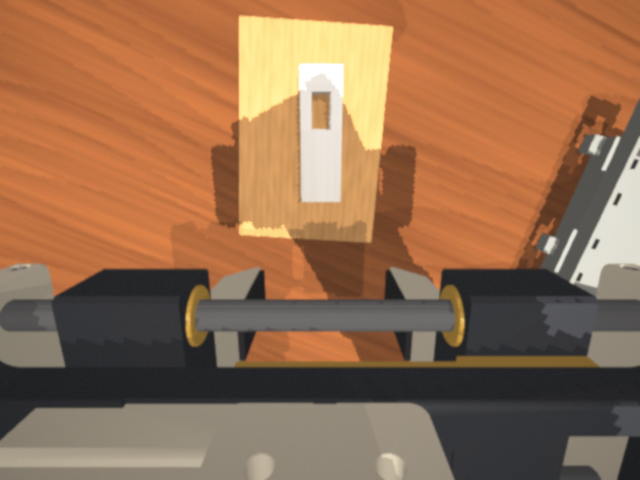

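```bash
python3 -c "
from h import *
crop('w1',280,50,380,220,4,'b1')"
```

```text
(no output)
```

View pics/b1.png

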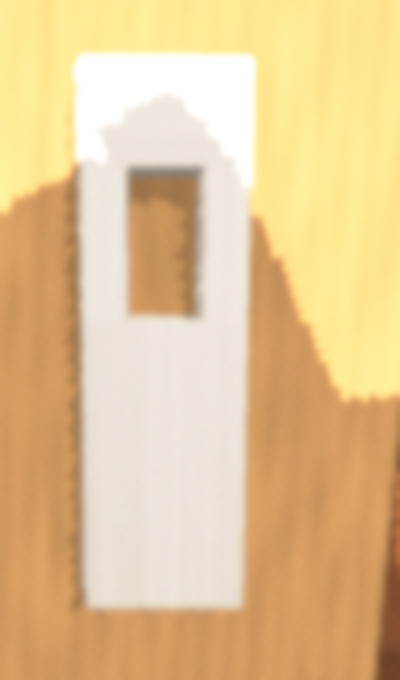

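```bash
python3 - <<'E'
from fit import *
c=dict(load('w1'))
o=[]
for (u,v),m in {(75,55):(.055,.017),(255,55):(.055,-.017),(85,607):(-.055,.017),(243,607):(-.055,-.017)}.items():
    o.append((c,((u+.5)/4-.5+280,(v+.5)/4-.5+50),m,.028))
print(fit(o,[.478,.3,.41]))
E
```

```text
(array([0.4802532 , 0.29832081, 0.40589536]), array([[ 0.9, -0.2],
       [-1.1,  0. ],
       [ 0.3,  0. ],
       [-0.2,  0.2]]))
```

```bash
python3 -m pendant '0 0 0 0.034 0.017 -0.03 -0.3;0 0 0 0.067 0.034 -0.06 -0.3;0 0 0 0.067 0.034 -0.105 -0.3;0 0 0 0.067 0.034 -0.13 -0.3;0 0 0 0.067 0.034 -0.13 -0.3;0 0 0 0.067 0.034 -0.13 -0.3'
python3 -c "
from h import *
print(sensors.read_state()['ee_pos'],sensors.read_state()['ft_force'])"
```

```text
t: 2.9
ee_pos: [0.479, 0.2993, 0.0485]
orientation: [[0.397, 0.0, 0.918], [-0.918, -0.001, 0.397], [0.001, -1.0, -0.0]]
ft_force: [-0.1, -0.1, 0.5]
opening: 0.0596
[0.4790114  0.29930426 0.04845528] [-0.08259897 -0.1031981   0.51565627]
```

```bash
python3 -m pendant '0 0 0 0 0 -0.015 -0.3;0 0 0 0 0 -0.015 -0.3;0 0 0 0 0 -0.015 1;0 0 0 0 0 -0.015 1;0 0 0 0 0 -0.015 1;0 0 0 0 0 -0.015 1;0 0 0 0 0 -0.015 1;0 0 0 0 0 -0.015 1'
python3 -m pendant '0 0 0 0 0 0.02 1;0 0 0 0 0 0.04 1;0 0 0 0 0 0.04 1'
python3 -c "
from h import *
snap('side','s2');crop('s2',160,250,340,385,4,'s2c')"
```

```text
t: 3.7
ee_pos: [0.4787, 0.3004, 0.0331]
orientation: [[0.399, 0.001, 0.917], [-0.917, 0.0, 0.399], [0.0, -1.0, 0.0]]
ft_force: [-0.2, -1.4, 6.7]
opening: 0.0336
t: 4.0
ee_pos: [0.4795, 0.3015, 0.0748]
orientation: [[0.399, 0.003, 0.917], [-0.917, 0.002, 0.399], [-0.001, -1.0, 0.004]]
ft_force: [0.7, -0.3, -1.2]
opening: 0.0332
```

View pics/s2c.png

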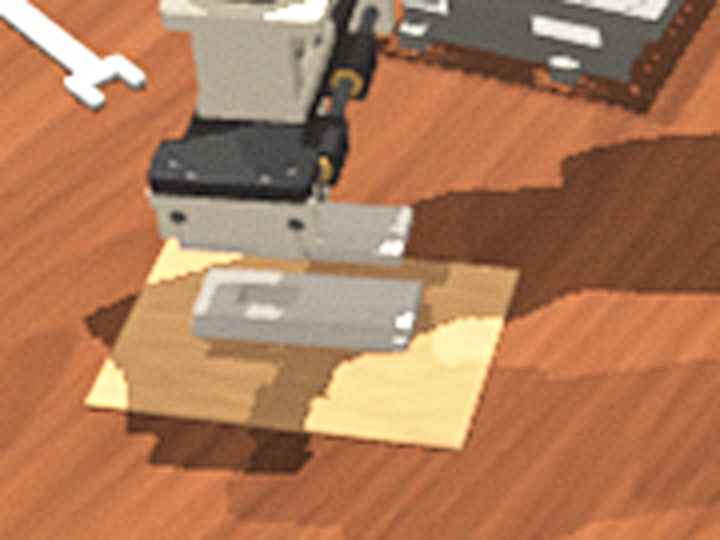

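```bash
python3 -m pendant '0 0 0 0 0 0.05 1;0 0 -0.1 0 -0.05 0.09 1;0 0 -0.7 0.012 -0.598 0.09 1;0 0 -0.7 0.012 -0.598 0.09 1;0 0 -0.7 0.012 -0.598 0.09 1;0 0 -0.7 0.012 -0.598 0.09 1;0 0 -0.7 0.012 -0.598 0.09 1;0 0 -0.7 0.012 -0.598 0.09 1;0 0 -0.7 0.012 -0.598 0.09 1;0 0 -0.7 0.012 -0.598 0.09 1;0 0 -0.7 0.012 -0.598 0.09 1;0 0 -0.7 0.012 -0.598 0.09 1'
```

```text
t: 5.25
ee_pos: [0.4884, -0.2404, 0.1608]
orientation: [[-0.286, -0.001, 0.958], [-0.958, 0.0, -0.286], [0.0, -1.0, -0.001]]
ft_force: [1.1, -0.5, -0.2]
opening: 0.0334
```

```bash
python3 -m pendant '0 0 0 0.003 -0.05 0 1;0 0 0 0.003 -0.05 0 1;0 0 0 0.003 -0.05 0 1;0 0 0 0.003 -0.05 0 1'
python3 -c "
from h import *
c=snap('scene','c3');crop('c3',130,190,270,310,5,'c3c');print(sensors.read_state()['ee_pos'],sensors.read_state()['orientation'])"
```

```text
t: 5.65
ee_pos: [0.492, -0.2869, 0.1609]
orientation: [[-0.284, -0.001, 0.959], [-0.959, 0.001, -0.284], [-0.001, -1.0, -0.002]]
ft_force: [-1.1, -0.1, -1.1]
opening: 0.0335
[ 0.49223535 -0.28656883  0.16117743] [[-2.83567918e-01 -9.91001367e-04  9.58951643e-01]
 [-9.58951810e-01  1.14185890e-03 -2.83566787e-01]
 [-8.13972391e-04 -9.99998857e-01 -1.27411710e-03]]
```

View pics/c3c.png

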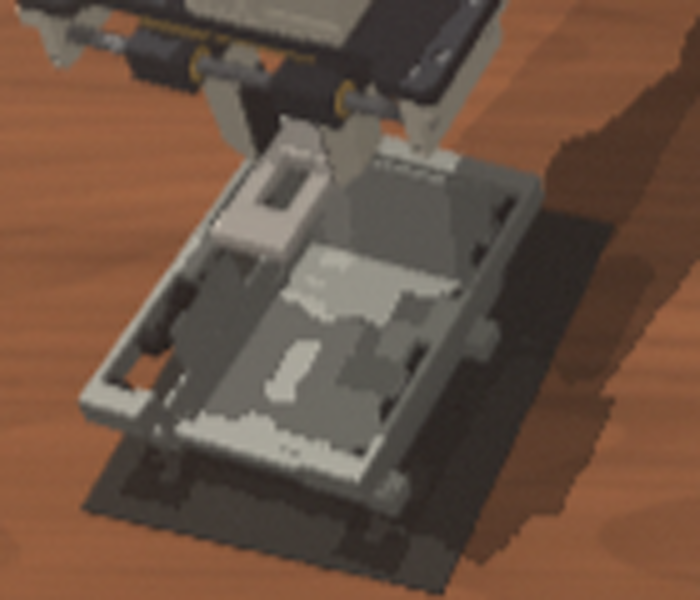

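```bash
python3 -m pendant '0 0 0 0 -0.0105 -0.03 1;0 0 0 0 -0.0105 -0.07 1;0 0 0 0 -0.0105 -0.11 1;0 0 0 0 -0.0105 -0.13 1;0 0 0 0 -0.0105 -0.137 1;0 0 0 0 -0.0105 -0.137 1'
```

```text
t: 6.3
ee_pos: [0.4922, -0.2976, 0.0243]
orientation: [[-0.284, -0.001, 0.959], [-0.959, 0.001, -0.284], [-0.001, -1.0, -0.001]]
ft_force: [0.4, 0.0, 0.2]
opening: 0.0335
```

```bash
python3 -m pendant '0 0 0 0 0 -0.003 1;0 0 0 0 0 -0.0035 1;0 0 0 0 0 -0.0035 0.6;0 0 0 0 0 -0.0035 -0.043;0 0 0 0 0 -0.0035 -0.043;0 0 0 0 0 -0.0035 -0.043;0 0 0 0 0 -0.0035 -0.043'
```

```text
t: 7.0
ee_pos: [0.4923, -0.299, 0.0215]
orientation: [[-0.286, 0.0, 0.958], [-0.958, -0.0, -0.286], [0.0, -1.0, 0.0]]
ft_force: [-0.3, -0.1, -0.2]
opening: 0.0476
```

```bash
python3 -m pendant '0 0 0 0 0 0.03 -0.043;0 0 0 0 0 0.08 -0.043;0 0 0 -0.03 0.01 0.12 -0.043;0 0 0 -0.08 0.024 0.14 -0.043;0 0 0 -0.08 0.024 0.14 -0.043;0 0 0 -0.08 0.024 0.14 -0.043'
python3 -c "
from h import *
snap('wrist','w4')"
```

```text
t: 7.6
ee_pos: [0.4114, -0.2751, 0.1622]
orientation: [[-0.287, 0.001, 0.958], [-0.958, -0.001, -0.287], [0.001, -1.0, 0.001]]
ft_force: [0.0, -0.8, 0.1]
opening: 0.0478
```

View pics/w4.png

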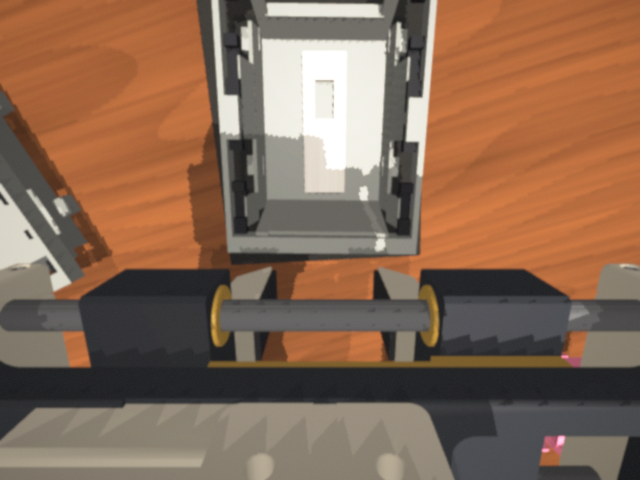

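```bash
python3 -c "
from h import *
crop('w4',205,0,265,150,5,'b4');crop('w4',375,0,445,150,5,'b5')
im=[cv2.imread('pics/b4.png'),cv2.imread('pics/b5.png')];crop('w4',205,120,275,265,5,'b6');crop('w4',370,120,440,265,5,'b7')
j=[cv2.imread('pics/b6.png'),cv2.imread('pics/b7.png')]
cv2.imwrite('pics/bb.png',np.hstack([cv2.convertScaleAbs(i,alpha=1.6) for i in im]));cv2.imwrite('pics/bc.png',np.hstack([cv2.convertScaleAbs(i,alpha=1.6) for i in j]))"
```

```text
(no output)
```

View pics/bb.png

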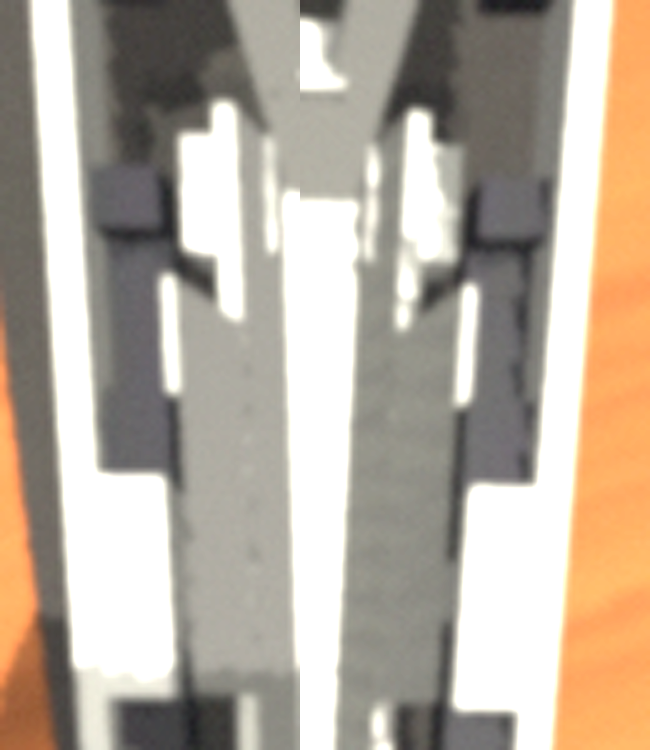

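View pics/bc.png

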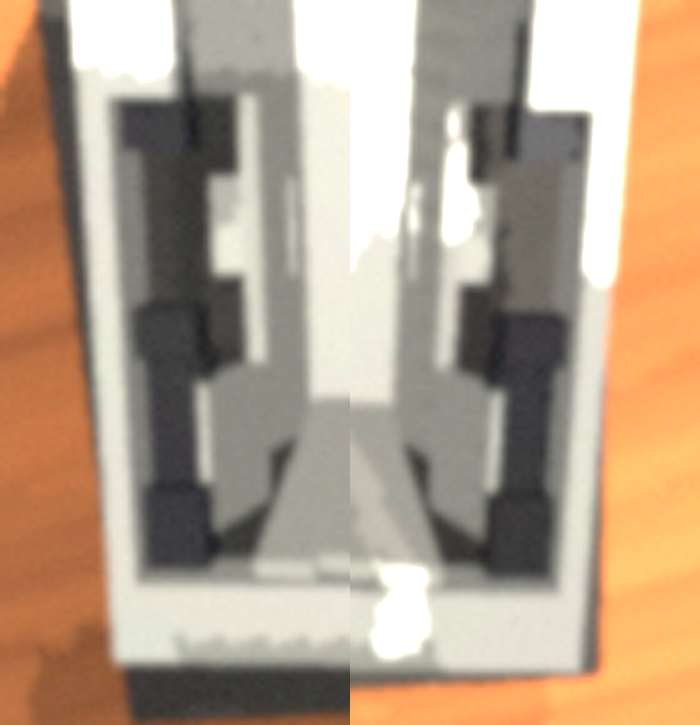

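```bash
cat > f4.py <<'E'
from fit import *
c=dict(load('w4'))
q=lambda u,v,x0,y0,s=5:((u+.5)/s-.5+x0,(v+.5)/s-.5+y0)
O=[(c,q(113,665,205,120),(-.095,.07),.067),(c,q(235,672,370,120),(-.095,-.07),.067),
(c,q(167,475,205,0),(.014,.057),.067),(c,q(165,487,375,0),(.014,-.057),.067),(c,q(175,78,205,120),(-.014,.057),.067),(c,q(177,112,370,120),(-.014,-.057),.067)]
p,r=fit(O,[.492,-.297,-.289]);print(p,r.tolist())
def t(uv,z):
    w=ray(c,*uv,z)[:2]-p[:2];k,s=np.cos(p[2]),np.sin(p[2]);return np.round(1e3*np.array([k*w[0]+s*w[1],-s*w[0]+k*w[1]]),1)
for n,uv,m in [('L 51',q(130,167,205,0),51),('L 43.75',q(130,230,205,0),43.75),('R 51',q(510-300,178,375,0),51),('R 43.75',q(210,240,375,0),43.75),
 ('L -45',q(165,303,205,120),-45),('L -52',q(165,362,205,120),-52.25),('L -71',q(175,487,205,120),-71.75),('R -45',q(180,315,370,120),-45),('R -52',q(180,372,370,120),-52.25),('R -71',q(170,496,370,120),-71.75),('L-23',q(155,150,205,120),-23),('R-23',q(200,160,370,120),-23)]:
    a=t(uv,.061);print(n,a,'shift',round(a[0]-m,1))
E
python3 f4.py
```

```text
[ 0.49470693 -0.2998715  -0.30443475] [[-0.1, -0.5], [-0.7, 0.4], [-1.0, -0.0], [2.0, -0.0], [-0.4, 3.5], [1.5, -1.1]]
L 51 [52.  60.6] shift 1.0
L 43.75 [44.6 61.1] shift 0.9
R 51 [ 52.3 -60.1] shift 1.3
R 43.75 [ 45.1 -60.7] shift 1.4
L -45 [-42.6  61. ] shift 2.4
L -52 [-51.1  61.4] shift 1.1
L -71 [-69.6  60.9] shift 2.2
R -45 [-42.8 -59.9] shift 2.2
R -52 [-51.  -60.5] shift 1.2
R -71 [-69.4 -60.4] shift 2.3
L-23 [-21.3  61.3] shift 1.7
R-23 [-21.1 -61.1] shift 1.9
```

```bash
sed -i 's/q(175,78,205,120)/q(180,99,205,120)/' f4.py; python3 f4.py
```

```text
[ 0.49449668 -0.29981178 -0.30251966] [[0.2, -0.0], [-0.5, 0.5], [-1.0, 0.5], [1.9, 0.2], [-1.4, -0.2], [1.5, -0.9]]
L 51 [52.3 60.5] shift 1.3
L 43.75 [45. 61.] shift 1.2
R 51 [ 52.4 -60.2] shift 1.4
R 43.75 [ 45.2 -60.8] shift 1.5
L -45 [-42.3  61.1] shift 2.7
L -52 [-50.8  61.5] shift 1.5
L -71 [-69.3  61.1] shift 2.5
R -45 [-42.7 -59.8] shift 2.3
R -52 [-50.9 -60.4] shift 1.4
R -71 [-69.3 -60.2] shift 2.5
L-23 [-21.   61.4] shift 2.0
R-23 [-21.  -61.1] shift 2.0
```

```bash
python3 -c "
from h import *
crop('w4',285,35,365,205,4,'b8')
i=cv2.imread('pics/b8.png');cv2.imwrite('pics/b8.png',cv2.convertScaleAbs(i,alpha=0.9,beta=-20))"
```

```text
(no output)
```

View pics/b8.png

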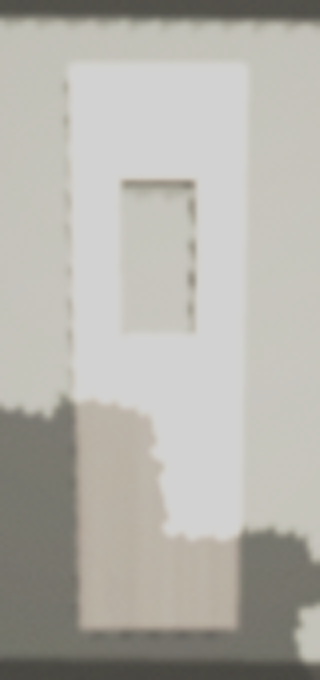

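```bash
cat >> f4.py <<'E'
O=[(c,q(68,62,285,35,4),(.055,.017),.015),(c,q(248,62,285,35,4),(.055,-.017),.015),(c,q(79,630,285,35,4),(-.055,.017),.015),(c,q(240,630,285,35,4),(-.055,-.017),.015)]
pp,r=fit(O,[.492,-.297,-.289]);print('plate',pp,r.tolist())
print(t(c and (0,0),.015)*0, np.array([np.cos(p[2])*(pp[0]-p[0])+np.sin(p[2])*(pp[1]-p[1]),-np.sin(p[2])*(pp[0]-p[0])+np.cos(p[2])*(pp[1]-p[1])]))
E
python3 f4.py|tail -2
python3 -c "
import numpy as np
a=np.array([.4925,-.2985]);b=np.array([-.286,-.958]);print(np.degrees(np.arctan2(-.958,-.286)))"
```

```text
plate [ 0.49342414 -0.30036543 -0.28930205] [[0.7, 0.3], [-0.6, 0.2], [0.3, -0.3], [-0.4, -0.4]]
[0. 0.] [-0.00085888 -0.00084804]
-106.62239613740641
```

```bash
python3 -m pendant '0 0 0.443 0.022 0.268 0.015 0.24;0 0 0.443 0.022 0.268 0.015 0.24;0 0 0.443 0.022 0.268 0.015 0.24;0 0 0.443 0.022 0.268 0.015 0.24;0 0 0.443 0.022 0.268 0.015 0.24;0 0 0.443 0.022 0.268 0.015 0.24;0 0 0.443 0.022 0.268 0.015 0.24;0 0 0.443 0.022 0.268 0.015 0.24'
python3 -c "
from h import *
snap('wrist','w5');print(sensors.read_state()['joints'],sensors.read_state()['ee_pos'])"
```

```text
t: 8.45
ee_pos: [0.4349, -0.0067, 0.1756]
orientation: [[0.154, -0.001, 0.988], [-0.988, 0.0, 0.154], [-0.001, -1.0, -0.001]]
ft_force: [-0.2, -0.3, 0.2]
opening: 0.0345
[ 0.24218702  0.23304891 -0.40715789  2.06757534  0.12021174  0.86405127
 -1.6515673 ] [ 0.43464442 -0.00758514  0.17564087]
```

View pics/w5.png

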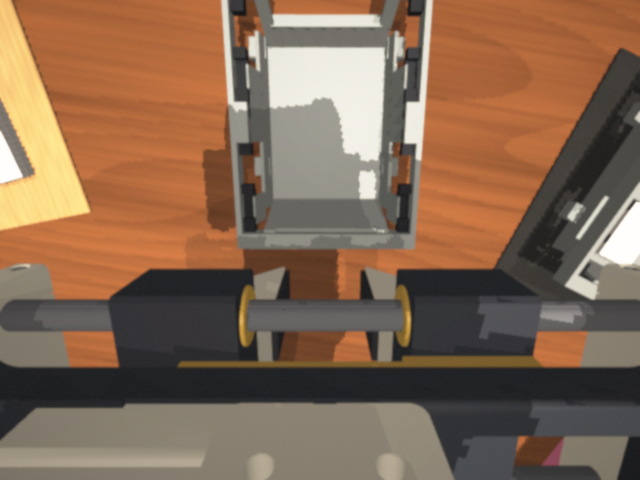

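```bash
python3 -c "
from h import *
L=[(220,80,290,260),(370,80,440,260)]
im=[]
for i,l in enumerate(L):
    crop('w5',*l,4,'d%d'%i);im.append(cv2.convertScaleAbs(cv2.imread('pics/d%d.png'%i),alpha=1.6))
cv2.imwrite('pics/dd.png',np.hstack(im))"
```

```text
(no output)
```

View pics/dd.png

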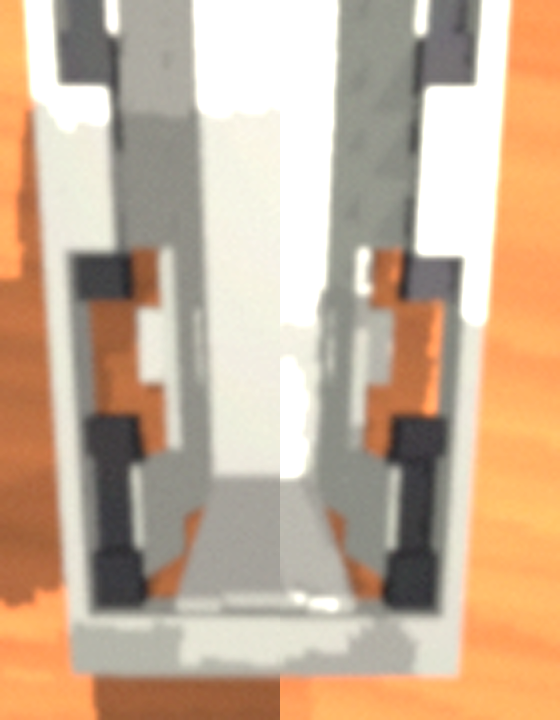

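```bash
cat > f5.py <<'E'
from fit import *
c=dict(load('w5'))
q=lambda u,v,x0,y0,s=4:((u+.5)/s-.5+x0,(v+.5)/s-.5+y0)
O=[(c,q(72,677,220,80),(-.095,.07),.064),(c,q(180,675,370,80),(-.095,-.07),.064),
(c,q(110,85,220,80),(.014,.056),.064),(c,q(145,88,370,80),(.014,-.056),.064),(c,q(117,250,220,80),(-.014,.056),.064),(c,q(132,256,370,80),(-.014,-.056),.064)]
p,r=fit(O,[.517,.006,.153]);print(p,r.tolist())
b=np.array([.0013,.0008]);x=np.array([.154,-.988]);z=np.array([.988,.154]);print(p[:2]-b[0]*x-b[1]*z)
E
python3 f5.py; sed -i 's/,.057),.067/,.056),.067/g;s/,-.057),.067/,-.056),.067/g' f4.py; python3 f4.py
```

```text
[0.51896369 0.00438693 0.15176179] [[-0.4, -0.2], [-0.1, 0.6], [0.1, 0.4], [-0.4, -0.0], [0.5, 0.2], [0.4, -1.0]]
[0.51797309 0.00554813]
[ 0.49456678 -0.29970068 -0.30176931] [[0.1, 0.0], [-0.5, 0.4], [0.3, 0.5], [0.2, 0.0], [-0.1, -0.2], [-0.1, -1.0]]
L 51 [52.4 60.4] shift 1.4
L 43.75 [45.  60.8] shift 1.2
R 51 [ 52.4 -60.4] shift 1.4
R 43.75 [ 45.1 -60.9] shift 1.4
L -45 [-42.3  61. ] shift 2.7
L -52 [-50.8  61.5] shift 1.5
L -71 [-69.2  61. ] shift 2.5
R -45 [-42.8 -59.9] shift 2.2
R -52 [-51.  -60.5] shift 1.2
R -71 [-69.4 -60.3] shift 2.3
L-23 [-21.   61.2] shift 2.0
R-23 [-21.1 -61.2] shift 1.9
plate [ 0.49342414 -0.30036543 -0.28930205] [[0.7, 0.3], [-0.6, 0.2], [0.3, -0.3], [-0.4, -0.4]]
[0. 0.] [-0.00089344 -0.00097431]
```

```bash
python3 -m pendant '0 0 -0.003 0.035 0.037 -0.01 0.24;0 0 -0.003 0.074 0.076 -0.02 0.24;0 0 -0.003 0.074 0.076 -0.05 0.24;0 0 -0.003 0.074 0.076 -0.08 0.24;0 0 -0.003 0.074 0.076 -0.09 0.24;0 0 -0.003 0.074 0.076 -0.09 0.24'
python3 -c "
from h import *
snap('side','s6');print(sensors.read_state()['ee_pos']);crop('s6',220,160,380,280,5,'s6c')"
```

```text
t: 9.1
ee_pos: [0.5073, 0.0674, 0.0848]
orientation: [[0.148, -0.004, 0.989], [-0.989, -0.001, 0.148], [0.0, -1.0, -0.004]]
ft_force: [0.4, 0.2, 0.7]
opening: 0.035
[0.50810338 0.06786631 0.08617311]
```

View pics/s6c.png

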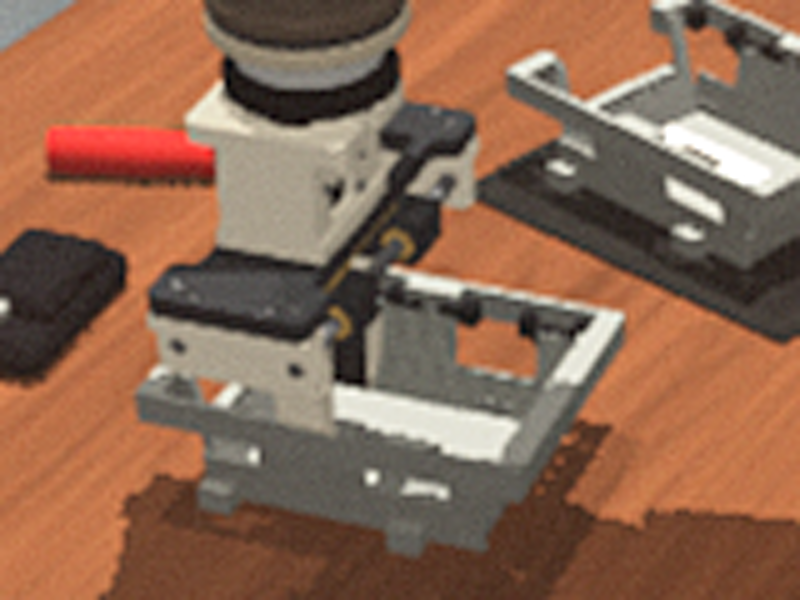

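```bash
python3 -m pendant '0 0 0 0 0 -0.013 0.24;0 0 0 0 0 -0.0255 0.24;0 0 0 0 0 -0.0255 0.24;0 0 0 0 0 -0.0255 1;0 0 0 0 0 -0.0255 1;0 0 0 0 0 -0.0255 1;0 0 0 0 0 -0.0255 1;0 0 0 0 0 -0.0255 1'
```

```text
t: 9.95
ee_pos: [0.5085, 0.069, 0.0612]
orientation: [[0.15, 0.001, 0.989], [-0.989, -0.0, 0.15], [0.0, -1.0, 0.001]]
ft_force: [-0.4, -0.4, 4.5]
opening: 0.0124
```

```bash
python3 -m pendant '0 0 0 0 0 0.01 1;0 0 0 0 0 0.025 1;0 0 0 0 0 0.05 1;0 0 0 0 0 0.08 1;0 0 0 0 0 0.12 1;0 0 0 0 0 0.12 1;0 0 0 0 0 0.12 1'
python3 -c "
from h import *
snap('side','s7');snap('wrist','w7');s=sensors.read_state();print(s['ee_pos'],s['wrist_torque'],s['joints']);crop('s7',200,100,380,250,4,'s7c')"
```

```text
t: 10.65
ee_pos: [0.5083, 0.0691, 0.1816]
orientation: [[0.149, 0.002, 0.989], [-0.989, 0.0, 0.149], [0.0, -1.0, 0.002]]
ft_force: [-0.5, -0.3, -4.2]
opening: 0.0128
[0.50718021 0.06873081 0.17973911] [ 0.1834876  -0.03657394  0.02758253] [ 0.09040763  0.35152737 -0.42225971  1.89165733  0.17580604  0.93675864
 -1.83454181]
```

View pics/s7c.png

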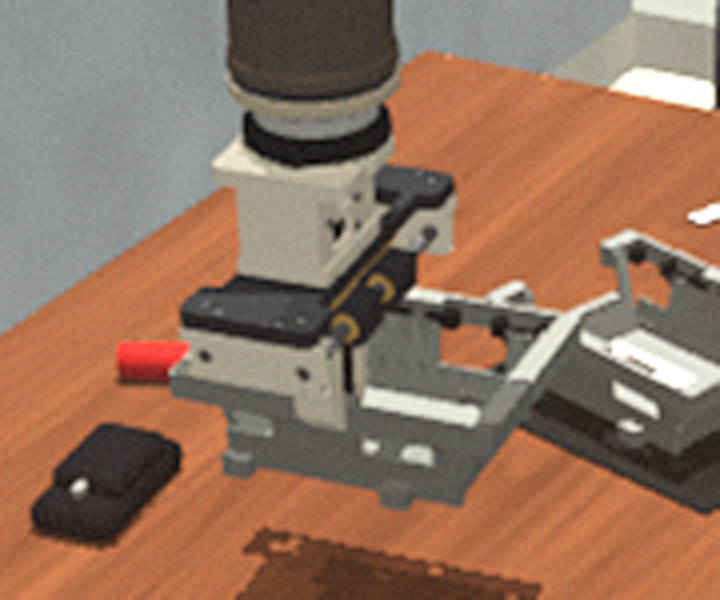

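View pics/w7.png

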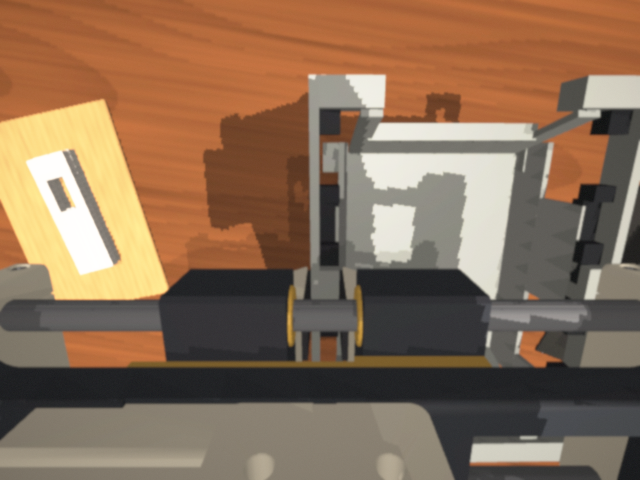

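```bash
python3 -c "
from h import *
crop('s7',235,160,355,235,6,'s7d');crop('w7',300,60,400,160,4,'w7a');crop('w7',540,60,640,160,4,'w7b')
cv2.imwrite('pics/w7c.png',np.hstack([cv2.imread('pics/w7a.png'),cv2.imread('pics/w7b.png')]))"
```

```text
(no output)
```

View pics/s7d.png

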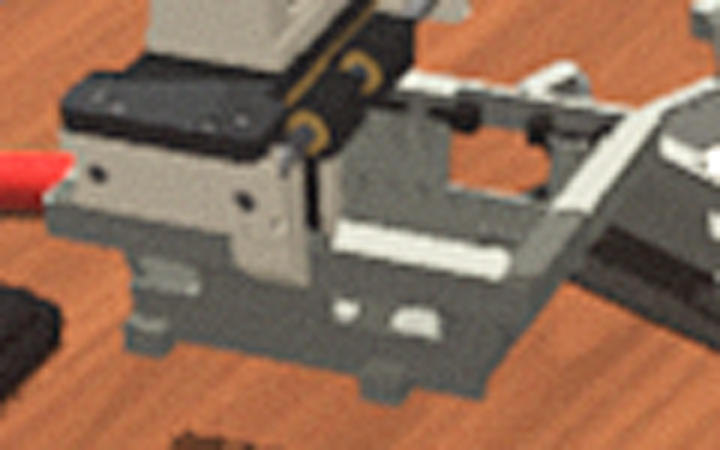

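View pics/w7c.png

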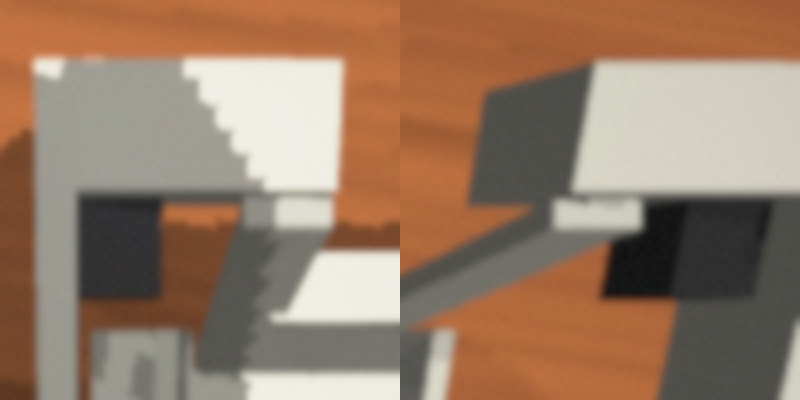

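```bash
python3 -m pendant '0 0 0.04 0 -0.01 0 1;0 0 0.12 -0.001 -0.03 0 1;0 0 0.23 -0.003 -0.05 0 1;0 0 0.34 -0.005 -0.07 0 1;0 0 0.45 -0.007 -0.09 0 1;0 0 0.56 -0.009 -0.11 0 1;0 0 0.67 -0.01 -0.13 0 1;0 0 0.78 -0.012 -0.15 0 1;0 0 0.89 -0.013 -0.17 0 1;0 0 1.0 -0.014 -0.19 0 1;0 0 1.11 -0.015 -0.21 0 1;0 0 1.22 -0.016 -0.23 0 1'
python3 -m pendant '0 0 0.11 -0.001 -0.02 0 1;0 0 0.22 -0.002 -0.04 0 1;0 0 0.33 -0.003 -0.06 0 1;0 0 0.44 -0.004 -0.08 0 1;0 0 0.55 -0.005 -0.1 0 1;0 0 0.66 -0.006 -0.12 0 1;0 0 0.77 -0.008 -0.14 0 1;0 0 0.88 -0.01 -0.155 0 1;0 0 0.98 -0.011 -0.165 0 1;0 0 1.07 -0.012 -0.17 0 1'
python3 -c "
from h import *
s=sensors.read_state();print(s['joints'],s['ee_pos'])"
```

```text
t: 11.95
ee_pos: [0.4908, -0.1615, 0.179]
orientation: [[0.981, -0.003, 0.195], [-0.195, 0.001, 0.981], [-0.004, -1.0, 0.001]]
ft_force: [0.8, -0.2, -2.5]
opening: 0.0129
t: 12.95
ee_pos: [0.4787, -0.3319, 0.1786]
orientation: [[0.643, -0.003, -0.766], [0.766, 0.002, 0.643], [-0.001, -1.0, 0.004]]
ft_force: [0.3, -0.1, -3.1]
opening: 0.0125
[ 1.07205293  0.55846912 -0.82069632  1.70170824  0.4527621   1.08613738
  0.98152477] [ 0.47871182 -0.33194451  0.17862471]
```

```bash
python3 -m pendant '0 0 0.1 -0.001 -0.01 0 1;0 0 0.2 -0.001 -0.02 0 1;0 0 0.3 -0.0015 -0.027 -0.005 1;0 0 0.38 -0.0015 -0.0275 -0.01 1;0 0 0.396 -0.0015 -0.0275 -0.018 1;0 0 0.396 -0.0015 -0.0275 -0.018 1;0 0 0.396 -0.0015 -0.0275 -0.018 1'
python3 -c "
from h import *
snap('scene','c8');snap('side','s8');snap('wrist','w8');s=sensors.read_state();print(s['joints'],s['ee_pos'],s['orientation'])
crop('c8',120,170,280,310,5,'c8c');crop('s8',290,110,450,230,5,'s8c')"
```

```text
t: 13.65
ee_pos: [0.4784, -0.3579, 0.162]
orientation: [[0.302, -0.001, -0.953], [0.953, 0.001, 0.302], [0.001, -1.0, 0.001]]
ft_force: [0.9, -0.9, -2.5]
opening: 0.0129
[ 1.13958608  0.62743295 -0.89705144  1.6798249   0.54057153  1.10121948
  1.34716192] [ 0.47897964 -0.3582831   0.16308092] [[ 3.01136139e-01  3.30051061e-04 -9.53581101e-01]
 [ 9.53581144e-01 -2.80238461e-04  3.01136056e-01]
 [-1.67839825e-04 -9.99999906e-01 -3.99120397e-04]]
```

View pics/c8c.png

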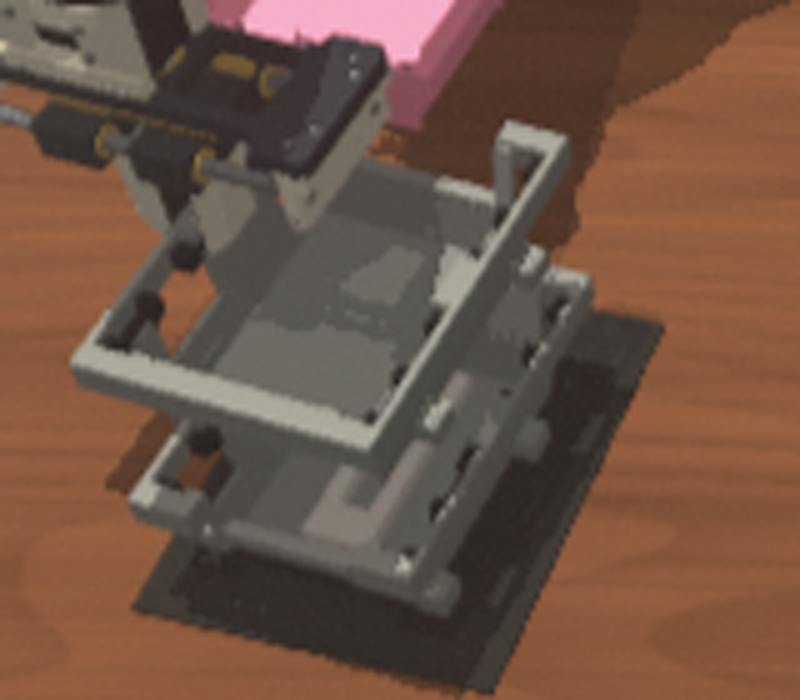

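View pics/s8c.png

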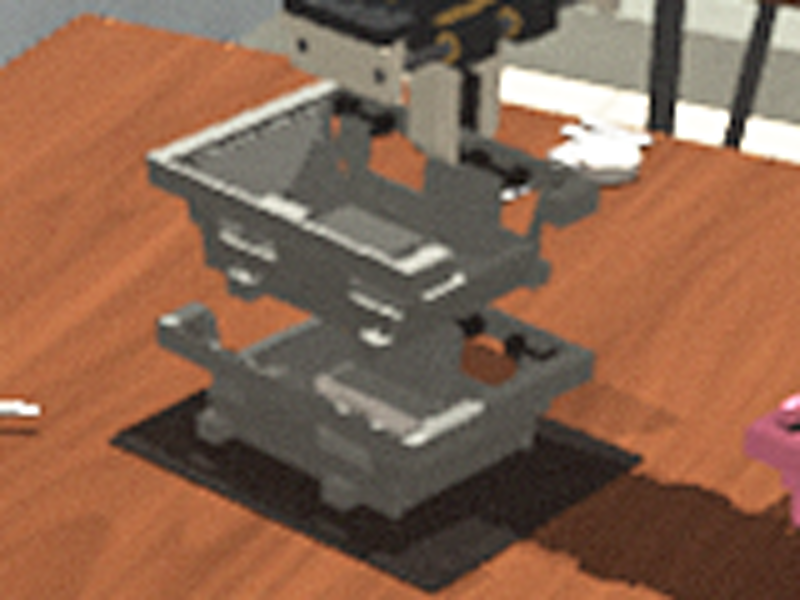

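View pics/w8.png

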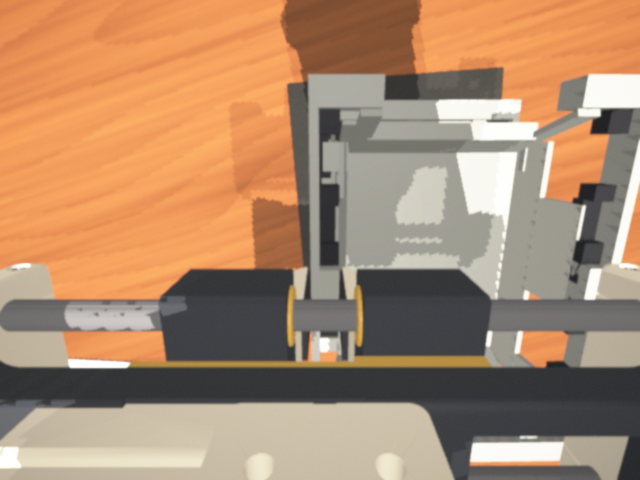

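```bash
cat > rel.py <<'E'
from h import *
from scipy.optimize import least_squares
from scipy.spatial.transform import Rotation as Ro
C={'HL':(-.095,-.07,.064),'HR':(-.095,.07,.064),'LL':(.095,-.07,.064),'LR':(.095,.07,.064)}
def fit6(obs,x0,pr):
    def r(p):
        R=Ro.from_rotvec([0,0,p[5]])*Ro.from_rotvec([p[3],p[4],0]);o=[]
        for cam,uv,m in obs:
            q=proj(cam,np.array(p[:3])+R.apply(C[m]));o+=[q[0]-uv[0],q[1]-uv[1]]
        return np.array(o)
    f=lambda p:np.r_[r(p)/.7,(p-x0)/pr]
    s=least_squares(f,x0);J=s.jac;return s.x,np.sqrt(np.diag(np.linalg.inv(J.T@J))),r(s.x).reshape(-1,2).round(1)
def q(u,v,x0,y0,s=5): return ((u+.5)/s-.5+x0,(v+.5)/s-.5+y0)
def show(n,a):print(n,a[0].round(4),'sd',a[1].round(4),a[2].tolist())
E
cat > f8.py <<'E'
from rel import *
a=dict(load('c8'));b=dict(load('s8'));A=lambda u,v:(a,q(u,v,120,170));B=lambda u,v:(b,q(u,v,290,110))
up=[(*A(72,358),'HR'),(*A(372,448),'HL'),(*A(570,141),'LL'),(*B(150,158),'HL'),(*B(335,85),'HR'),(*B(410,271),'LL'),(*B(600,180),'LR')]
show('up',fit6(up,np.array([.4975,-.2985,.101,0,0,2.8396]),np.array([.1,.1,.005,.2,.2,1])))
lo=[(*A(133,498),'LL'),(*A(592,278),'HR'),(*B(160,322),'LR'),(*B(407,440),'HR'),(*B(597,352),'HL')]
show('lo',fit6(lo,np.array([.4942,-.2982,.003,0,0,-.302]),np.array([.1,.1,.0005,.002,.002,1])))
E
python3 f8.py
```

```text
up [ 0.4939 -0.2948  0.0991  0.0079 -0.0114  2.8268] sd [0.0011 0.0011 0.0009 0.0114 0.0093 0.0076] [[0.5, 1.3], [-0.0, 1.0], [0.7, -0.6], [-0.1, -0.6], [0.9, -1.6], [0.3, 0.1], [0.8, 0.3]]
lo [ 0.4927 -0.2963  0.0029 -0.      0.0005 -0.3136] sd [0.0009 0.001  0.0005 0.002  0.002  0.0092] [[-0.4, 0.2], [0.9, 0.1], [-0.5, -1.4], [0.9, 0.7], [0.0, -0.3]]
```

```bash
python3 -m pendant '0 0 0.004 -0.0017 -0.0013 -0.01 1;0 0 0.004 -0.0017 -0.0013 -0.02 1;0 0 0.004 -0.0017 -0.0013 -0.028 1;0 0 0.004 -0.0017 -0.0013 -0.033 1;0 0 0.004 -0.0017 -0.0013 -0.033 1;0 0 0.004 -0.0017 -0.0013 -0.033 1;0 0 0.004 -0.0017 -0.0013 -0.033 1'
python3 -c "
from h import *
s=sensors.read_state();print(s['ee_pos'],s['orientation'][:2,0],s['ft_force'],s['wrist_torque'])"
```

```text
t: 14.5
ee_pos: [0.4774, -0.3598, 0.1302]
orientation: [[0.297, 0.001, -0.955], [0.955, -0.0, 0.297], [-0.0, -1.0, -0.001]]
ft_force: [-0.5, 0.1, -3.8]
opening: 0.0126
[ 0.47735795 -0.35978861  0.13018276] [0.29682579 0.95493165] [-0.45231914  0.05469633 -3.80306909] [-0.09761443 -0.11347057 -0.03238677]
```

```bash
python3 -m pendant '0 0 0 0 0 -0.003 1;0 0 0 0 0 -0.0055 1;0 0 0 0 0 -0.0055 1;0 0 0 0 0 -0.0055 1'
python3 -m pendant '0 0 0 0 0 -0.001 1;0 0 0 0 0 -0.002 1;0 0 0 0 0 -0.002 1;0 0 0 0 0 -0.002 1'
python3 -m pendant '0 0 0 0 0 -0.001 1;0 0 0 0 0 -0.0015 1;0 0 0 0 0 -0.0015 1;0 0 0 0 0 -0.0015 1'
```

```text
t: 14.9
ee_pos: [0.477, -0.3597, 0.1242]
orientation: [[0.297, -0.0, -0.955], [0.955, 0.0, 0.297], [0.0, -1.0, 0.0]]
ft_force: [-0.5, 0.5, -2.9]
opening: 0.013
t: 15.3
ee_pos: [0.477, -0.3597, 0.1223]
orientation: [[0.297, 0.0, -0.955], [0.955, 0.0, 0.297], [0.0, -1.0, -0.0]]
ft_force: [0.3, 0.2, -3.9]
opening: 0.0125
t: 15.7
ee_pos: [0.477, -0.3598, 0.1208]
orientation: [[0.297, -0.0, -0.955], [0.955, 0.0, 0.297], [0.0, -1.0, 0.0]]
ft_force: [0.6, -0.2, -3.9]
opening: 0.0128
```

```bash
python3 -m pendant '0 0 0 0 0 -0.001 1;0 0 0 0 0 -0.0015 1;0 0 0 0 0 -0.0015 1;0 0 0 0 0 -0.0015 1'
python3 -m pendant '0 0 0 0 0 -0.001 1;0 0 0 0 0 -0.0015 1;0 0 0 0 0 -0.0015 1;0 0 0 0 0 -0.0015 1'
python3 -c "
from h import *
s=sensors.read_state();print(s['ee_pos'],s['ft_force'],s['wrist_torque'])"
```

```text
t: 16.1
ee_pos: [0.477, -0.3598, 0.1193]
orientation: [[0.297, 0.0, -0.955], [0.955, 0.0, 0.297], [0.0, -1.0, -0.0]]
ft_force: [-0.6, 0.0, -3.7]
opening: 0.0129
t: 16.5
ee_pos: [0.4771, -0.3598, 0.1178]
orientation: [[0.297, 0.0, -0.955], [0.955, 0.0, 0.297], [0.0, -1.0, -0.0]]
ft_force: [-0.9, -0.5, -2.4]
opening: 0.013
[ 0.47705966 -0.3597948   0.11783319] [-0.85681355 -0.51939646 -2.37059565] [-0.16389521 -0.0579897  -0.02120484]
```

```bash
python3 -m pendant '0 0 0 0 0 -0.001 1;0 0 0 0 0 -0.001 1;0 0 0 0 0 -0.001 1'
python3 -m pendant '0 0 0 0 0 -0.001 1;0 0 0 0 0 -0.001 1;0 0 0 0 0 -0.001 1'
python3 -c "
from h import *
s=sensors.read_state();print(s['ee_pos'],s['ft_force'],s['wrist_torque'])
snap('scene','c9');snap('side','s9')
crop('c9',120,170,280,310,5,'c9c');crop('s9',290,110,450,230,5,'s9c')"
```

```text
t: 16.8
ee_pos: [0.4771, -0.36, 0.117]
orientation: [[0.297, 0.0, -0.955], [0.955, -0.0, 0.297], [-0.0, -1.0, -0.0]]
ft_force: [-0.5, -0.9, -0.4]
opening: 0.0133
t: 17.1
ee_pos: [0.4772, -0.3601, 0.1163]
orientation: [[0.297, 0.0, -0.955], [0.955, -0.001, 0.297], [-0.001, -1.0, -0.001]]
ft_force: [-3.5, -1.5, 4.6]
opening: 0.0128
[ 0.47716989 -0.36014961  0.11630803] [-3.51004767 -1.4895669   4.615656  ] [-0.21316835  0.32414271  0.0247547 ]
```

View pics/c9c.png

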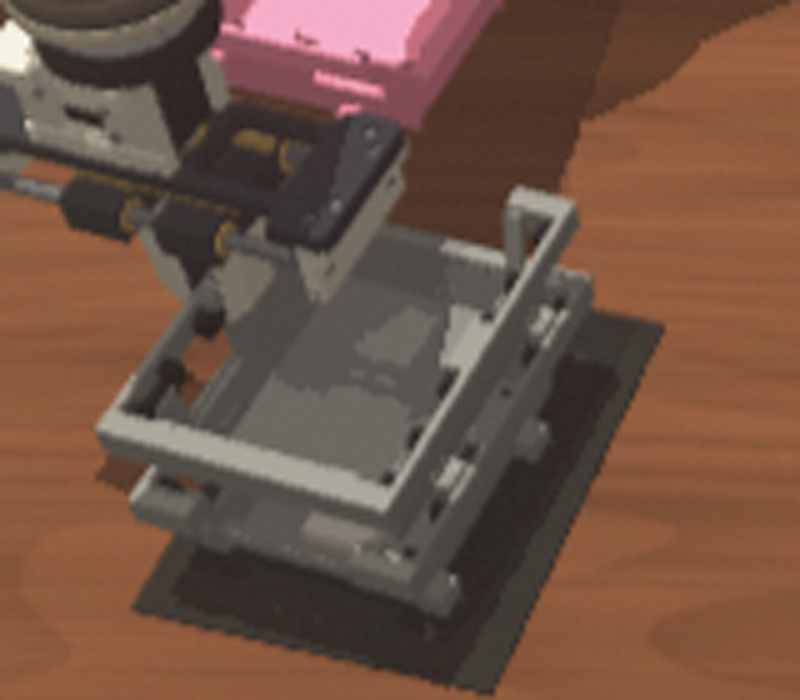

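View pics/s9c.png

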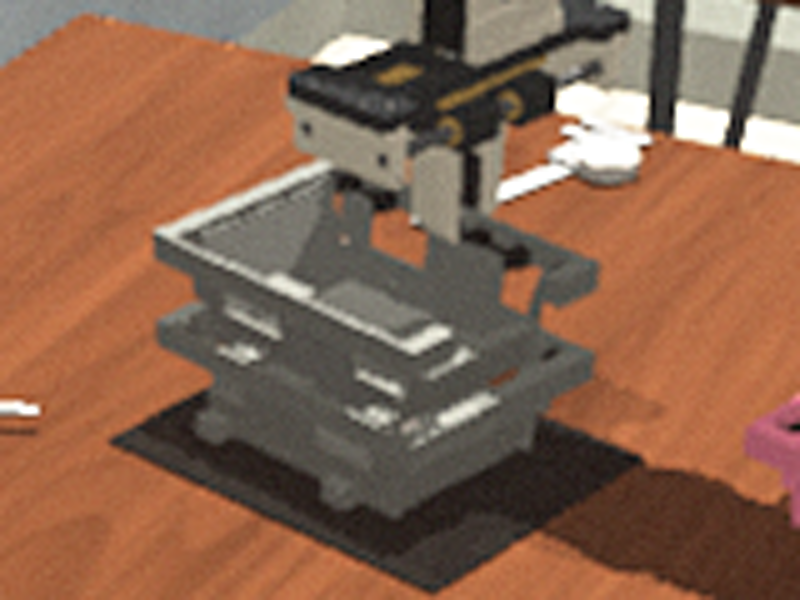

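```bash
python3 -m pendant '0 0 0 -0.0008 0.0002 0 1;0 0 0 -0.0008 0.0002 0 1;0 0 0 -0.0008 0.0002 0 1'
python3 -c "
from h import *
s=sensors.read_state();print(s['ee_pos'],s['ft_force'],s['wrist_torque'])"
```

```text
t: 17.5
ee_pos: [0.4769, -0.3601, 0.1163]
orientation: [[0.297, 0.002, -0.955], [0.955, -0.001, 0.297], [-0.0, -1.0, -0.002]]
ft_force: [0.8, -4.6, 5.2]
opening: 0.0129
[ 0.47693086 -0.36005434  0.11630279] [ 0.76998875 -4.5983056   5.19036646] [-0.65966959 -0.39432039  0.00257782]
```

```bash
python3 -m pendant '0 0 0 0 0 0.0005 1;0 0 0 0 0 0.0005 0.7;0 0 0 0 0 0.0005 0.5;0 0 0 0 0 0.0005 0.3;0 0 0 0 0 0.0005 0.24;0 0 0 0 0 0.0005 0.24;0 0 0 0 0 0.0005 0.24'
python3 -m pendant '0 0 0 0 0 0.015 0.24;0 0 0 0 0 0.04 0.24;0 0 0 0 0 0.08 0.24;0 0 0 0 0 0.12 0.24;0 0 0 -0.04 -0.05 0.14 0.24;0 0 0 -0.08 -0.1 0.14 0.24;0 0 0 -0.1 -0.15 0.14 0.24;0 0 0 -0.1 -0.19 0.14 0.24'
python3 -c "
from h import *
snap('scene','c10');snap('side','s10')
s=sensors.read_state();print(s['ee_pos'],s['ft_force'])
crop('c10',130,180,260,310,6,'c10c');crop('s10',310,130,430,220,6,'s10c')"
```

```text
t: 18.2
ee_pos: [0.4762, -0.3594, 0.1162]
orientation: [[0.297, -0.0, -0.955], [0.955, 0.0, 0.297], [0.0, -1.0, 0.0]]
ft_force: [-0.7, 0.5, 0.8]
opening: 0.0345
t: 19.0
ee_pos: [0.3786, -0.5305, 0.2583]
orientation: [[0.298, -0.0, -0.955], [0.955, -0.002, 0.298], [-0.002, -1.0, -0.0]]
ft_force: [1.2, -0.6, 0.5]
opening: 0.0351
[ 0.37585615 -0.53656843  0.25594   ] [0.05387227 0.13212805 0.07304672]
```

View pics/c10c.png

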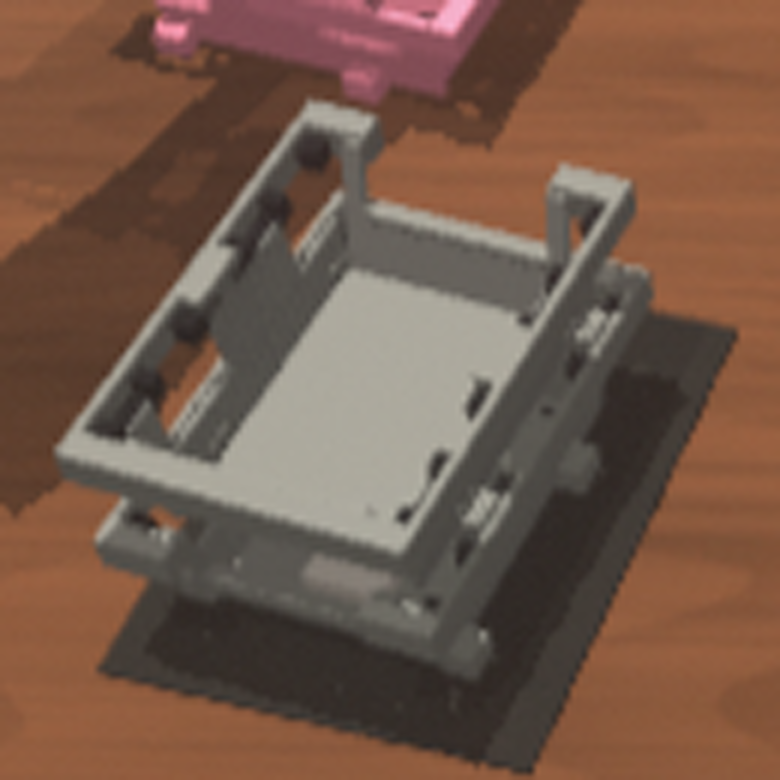

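View pics/s10c.png

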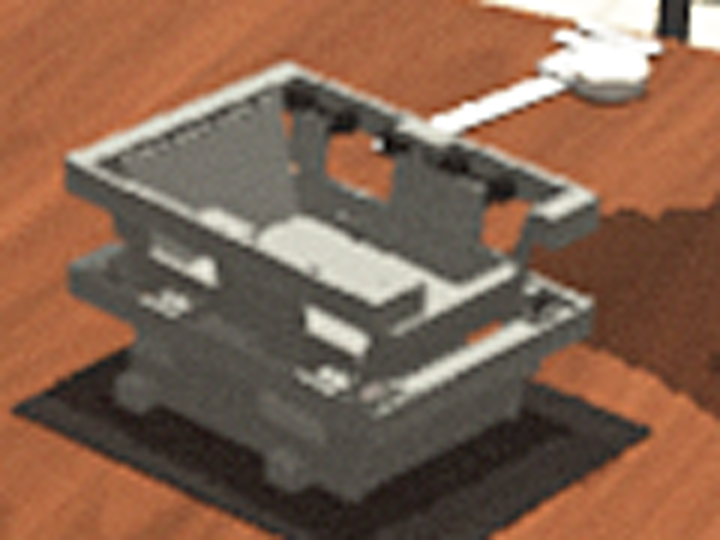

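```bash
cat > f10.py <<'E'
from rel import *
a=dict(load('c10'));b=dict(load('s10'));A=lambda u,v:(a,q(u,v,130,180,6));B=lambda u,v:(b,q(u,v,310,130,6))
up=[(*A(57,455),'HR'),(*A(403,555),'HL'),(*A(633,184),'LL'),(*A(312,101),'LR'),(*B(67,158),'HL'),(*B(293,63),'HR'),(*B(376,303),'LL'),(*B(599,201),'LR')]
lo=[(*A(97,545),'LL'),(*A(651,276),'HR'),(*B(69,263),'LR'),(*B(372,410),'HR'),(*B(594,306),'HL')]
U=fit6(up,np.array([.4963,-.2992,.055,0,0,2.8396]),np.array([.1,.1,.02,.2,.2,1]));show('up',U)
L=fit6(lo,np.array([.4942,-.2982,.003,0,0,-.302]),np.array([.1,.1,.02,.002,.002,1]));show('lo',L)
d=(U[0]-L[0])[:3];print(Ro.from_rotvec([0,0,.302]).apply(d)*1e3)
E
python3 f10.py
```

```text
up [ 4.931e-01 -2.973e-01  5.330e-02 -8.300e-03 -2.300e-03  2.830e+00] sd [0.0009 0.001  0.0009 0.0108 0.0087 0.0065] [[0.0, 0.3], [-0.0, 0.3], [0.4, 0.3], [0.6, 0.5], [0.2, -0.5], [-0.2, -0.0], [0.5, -0.1], [0.9, -0.8]]
lo [ 4.938e-01 -2.972e-01  1.200e-03  3.000e-04  2.000e-04 -3.086e-01] sd [0.0009 0.0011 0.0011 0.002  0.002  0.0093] [[-0.2, 0.0], [0.4, 0.3], [-0.2, -0.3], [0.3, 0.7], [0.2, -0.7]]
[-0.58541525 -0.24960779 52.1352708 ]
```

```bash
python3 -m pendant '0 0 0 0 0 0 0.24;0 0 0 0 0 0 0.24;0 0 0 0 0 0 0.24'
python3 -c "
from h import *
snap('scene','c11')"
```

```text
t: 19.4
ee_pos: [0.3821, -0.5271, 0.2568]
orientation: [[0.294, 0.001, -0.956], [0.956, -0.0, 0.294], [0.0, -1.0, -0.001]]
ft_force: [-0.2, 0.1, -0.3]
opening: 0.0348
```

View pics/c11.png

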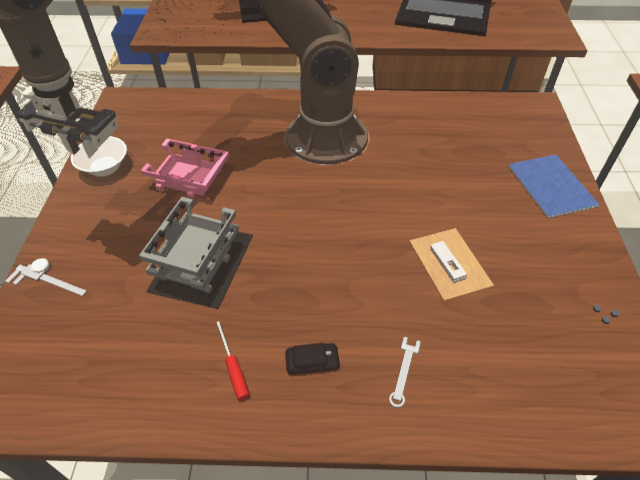

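The picture shows the two grey totes stacked at about (195, 245). The two remaining plates are still on the cardboard at (450, 262). The wrench, screwdriver and mouse are where they started, and the gripper is clear of everything.

```bash
python3 -c "
from cell import sign_off
print(sign_off())"
```

```text
the job is handed in; nothing more can be done
None
```

The top plate is in the lower tote, the other tote is stacked on it turned end for end, and I handed the job in at about 19.5 s of the 64 s allowed.

- **Plate:** I gripped it by its long edges and laid it flat on the lower tote's floor. The wrist picture put it about 1 mm from the tote's centre, before the second tote went on.
- **Turn and stack:** I held the second tote by its +y side block and turned it 154°. The wrist picture put the rails about 2 mm towards the low end, so I lowered it onto that spot in small steps. It went past rail-top height with no contact and met the saddles at about 8 N, at the height expected for a seated tote. I then released it.
- **Final checks from the scene and side pictures:**
  - The upper tote is 52.1 mm above the lower one.
  - It is offset −0.6 mm lengthwise and −0.2 mm crosswise.
  - Its tilt is about 0.01 rad, and its yaw is within about 0.003 rad of a half turn.
  - The other plates and the bystanders look unmoved, and the gripper is well clear.

**Where checks disagreed:**
- The wrist and fixed cameras differed by 2–3 mm and about 0.013 rad on the lower tote.
- At hover, the arm's own position and the pictures differed by about 3 mm lengthwise. I aimed near the arm's figure, and the feet dropped in first time.
- At first contact there was a small sideways force of a few N, which a 0.8 mm nudge only moved to the other axis. The force was gone once I let go.
- I did not check all four feet by touch; that they are seated rests on the contact height and the picture fit.

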